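# Start an objective lens in its nosepiece thread without crossing it

## Robot

A 6-joint arm with a two-finger parallel gripper is mounted at the origin on the work surface. World frame = base frame: x ahead of the robot, y to its left, z up, the work surface at z = 0. Lengths are in mm, angles in rad, forces in N, time in s.
With the tool pointing down it reaches from about 350 to 725 mm from the base axis. Payload 6 kg.
Tool frame: the origin (TCP) lies on the centre line of the jaws, within the pads' length; the fingertips stand 17 mm ahead of it and the grasp point (between the pads) lies 2 mm behind it; z points along the fingers, y is the line along which they close (so a half turn about z gives the same grasp; the last joint's range is limited). The gripper opens to 85 mm and grips with 20 to 120 N. Pads are 22 mm wide; open, the fingers measure 114 mm over their backs; the gripper's body (76 mm by 85 mm) begins 54 mm behind the grasp point. The pads swing forward as they close: fully open they stand 13 mm farther back than shut.
Start: joints at [1.519, 0.04, 0.085, 0, -1.615, -0.334], TCP at [225.753, 555.888, 248.261] pointing down, gripper open.
Joint ranges: [-2.56, 2.56], [-1.29, 2.01], [-1.08, 1.49], [-3.29, 1.98], [-2.81, -0.18], [-2.99, 2.99]. Speed limits (rad/s): [2.57, 2.57, 3.01, 3.14, 3.14, 3.14].

## Interface

Orientations are given as a rotation vector (axis times angle).
In Python, from station import * gives the robot as it stands.
- The arm moves only by the tool jog_arm, never from a script. Its argument "deltas" is a list of rows, each an object with "claw": the closure, from 0 (fully open) to 1 (shut); "linear": the shift along the tool's x, y, z in cm, a list of three; "twist": the turn, a rotation vector about the tool's x, y, z in rad, a list of three. A call has exactly 10 rows; each row shifts and turns the commanded pose from where the row before left it, along the tool's axes as they then stand; what a row does not reach is not made up. A row lasts 1/12 s, in which the tool goes at most 41.7 mm and 7.16 degrees, less where a joint would pass 70% of its speed; a pose out of reach is approached as far as the arm can. A call with a gripper value outside its range is refused whole. The fingers move at their own pace and stop on an object; "newtons" is the grip in N (left out, the last holds). Time passes only in rows, so rows that do not move let the fingers close, or fill a call up. It gives the time, the measured TCP pose, the force, the opening and the grip force at its end, in the units of the state.
- observe(): the state, without advancing time (a new reading comes with each control period).
- capture(name): name is "scene" or "top"; returns a dict with "color" (420x560x3 uint8, red, green, blue), "vertical_fov" (degrees; the focal length in pixels is half the picture's height over the tangent of half this angle, whatever the lens; pixels are square), "cx", "cy" (the principal point, pixels), "world_from_camera" (4x4, takes a point from camera to world coordinates). Camera axes: x right, y down, z forward; pixel columns grow to the right and rows downward; lengths in mm; the calibration is good to about 2 mm. A picture is of the moment at which its call begins. There is no depth.
- hand_in(): hands the job in; it is judged then, once.
The state is a dict: "time": time; "joint_positions": joint angles; "qvel": joint speeds; "effort": joint torques, N m; "position": TCP position; "tcp_rot": TCP orientation; "wrist_force": force on the tool from outside, world axes, zero at the start; "torque": the same for the moment, N m; "width": opening from 0.0 (shut) to 1.0 (fully open); "grasp_force": force on a finger pad.
Only numpy, scipy, OpenCV 4.12 (cv2) and the standard library are available. Lean on these libraries where they do the work, as an engineer would, in place of code of your own. Each camera call takes 0.05 s, during which the arm holds its last target. There are 200 camera calls.

## Task

Take the larger objective out of the black rack and screw it fully home, by clockwise turning, into the socket on the low cream microscope foot. Start the thread gently: if it resists before it has dropped into the thread, stop and turn it back until it drops in, then screw it down, and never twist the socket's collar round in its mount. Let go of it, and leave the other objective and the things around alone.

Things in the scene. Friction and masses are not known exactly. Their poses are not given: they have to be found in the camera images.
- objective: The larger of the two lens objectives, about 250 g, 70 mm tall, upright in either hole of the rack. Origin: centre of its underside, z up. Chamfered steel foot, 28 mm diameter, with three lugs; from 18.8 mm up the round aluminium barrel, 41 mm diameter, straight to 62 mm, then a tapered nose. Grip the barrel from above. In the rack its origin is 18.8 mm below the rack's top.
- shoulder (a point): Centre of the flat underside of the objective's barrel, 18.8 mm above its origin; this face comes down on the collar's top when screwed home.
- lugs (a point): On the objective's axis, level with the undersides of its three lugs (the thread), 5 mm above its origin. The lugs are 120 degrees apart, one on the objective's +x axis, 3 mm high, 4 mm wide, reaching out to a radius of 17.8 mm.
- mouth (a point): Centre of the socket, level with the collar's top, on the upright screw axis, 74 mm above the bench. The collar is an aluminium ring, 66 mm outside, 37 mm inside, standing 26 mm out of the foot's top. Shoulder above this point: 13.8 mm if the lugs stand on teeth, 10.8 mm on the ledge, 4.3 mm once dropped into the gaps, about 0.3 mm at home.
- ledge (a point): Socket axis 3 mm below the mouth: level of a steel ledge with a 30 mm hole, where the lugs land. Three times around, clockwise from above: a 4 mm wide tooth up to the collar's top, a 32 degree gap, 74 degrees of ledge. How this is turned about the axis is not told and varies. Clockwise on the ledge the lugs jam on teeth (crossed start); anticlockwise, up to 105 degrees, they drop into the gaps.
- home (a point): Socket axis at the level of the lugs' undersides when home, 13.5 mm below the mouth. From the gaps, clockwise by 75 to 95 degrees leads the lugs under the ledge and down a slope of 4 mm (3.1 mm per radian, about 1 mm of vertical play) to a solid stop here. Anticlockwise in the gaps they soon meet the teeth, also solid.
- collar (a joint): Turn of the collar in its mount, rad, anticlockwise from above positive, 0 at the start; held by friction only, it slips round at about 0.6 N m. Free turning on the ledge takes well under 0.2 N m with a light touch of a few newtons.
- foot: Cream enamelled microscope foot, 200 mm by 150 mm and 48 mm high, fixed, the socket at its centre. Origin: centre of its underside.
- rack: Black plastic rack block, 75 mm (x) by 180 mm (y), 30 mm high, fixed, with a 38 mm hole at 45 mm either side of its centre along y. Origin: centre of its underside.
- slim: The smaller objective, slim barrel of 28 mm diameter over a 42 mm flange, 54 mm tall, no lugs, in the other hole of the rack. Leave it.
- eyepiece: Bystander: eyepiece standing on the bench, 38 mm diameter, 50 mm tall. Origin at its underside.
- slidebox: Bystander: grey slide mailer box 34 by 85 by 24 mm lying on the bench. Origin at its underside.
- pencil: Bystander: yellow pencil, 8 mm thick, 150 mm long, lying on the bench.

How it is judged (in metres and radians):
On the way, in this order (a step that is already met when the one before it is completed fails the run):
1. the objective is lifted clear of the rack (z of shoulder in the frame of rack above 0.06 m), for 0.1 s.
2. the objective's lugs have dropped into the thread gaps of the socket (horizontal distance between shoulder and mouth below 0.003 m and z of shoulder in the frame of mouth below 0.0058 m), for 0.1 s.
At the end, for the whole second after the job is handed in: The objective stands upright (within 0.05 rad) and at rest in the socket, screwed home: its shoulder within 1.5 mm of the collar's top and within 3 mm of the screw axis, and released (z of shoulder in the frame of mouth below 0.0015 m and horizontal distance between shoulder and mouth below 0.003 m and angle between objective's own z axis and vertical below 0.05 rad and linear speed of objective below 0.01 m/s); the robot touches nothing.
It fails at once if the collar is twisted in its mount by more than 0.08 rad (thread forced) (value of joint collar above 0.08 rad or value of joint collar below -0.08 rad).
It fails at once if the objective is forced against the socket with more than 60 N in all (contact force between objective and foot above 60 N).
It fails at once if the other objective is moved by more than 15 mm (distance of slim from where it was at the start of the episode above 0.015 m).
It fails at once if a bystander is moved by more than 20 mm (distance of any of eyepiece, slidebox, pencil from where it was at the start of the episode above 0.02 m).
It also fails if it takes over 72 s, if anything falls off the work surface, if the arm or the gripper's body presses on something with over 40 N, if the wrist force passes 120 N, or if a joint passes its speed limit or range.

## Working session

There is one attempt and no reset: what is moved stays moved. The work goes in short steps, Python scripts to look and compute and a tool call to move; the robot and the scene stay as the last step left them, time stands still between calls to the robot, and variables do not carry over. Pictures are saved under pics/ and viewed, at most 10 in all, crops included, and the job is handed in when it is done.

Besides the shell and the picture viewer there is one more tool, called after "Emit:" by a JSON object that holds its "api" and its "payload", one argument or row to a line. jog_arm: Moves the arm, as the interface text tells. Its arguments: {"type":"object","properties":{"deltas":{"type":"array"},"newtons":{"type":"number"}},"required":["deltas"]}

```bash
mkdir -p pics; ls; python3 - <<'E'
from station import *
import cv2,numpy as np
s=observe(); print({k:np.round(v,3) for k,v in s.items()})
for n in("scene","top"):
    c=capture(n); cv2.imwrite(f"pics/{n}0.png",c["color"][...,::-1]); print(n,c["vertical_fov"],c["cx"],c["cy"],np.round(c["world_from_camera"],3).tolist())
E
```

```text
pics
{'time': np.float64(0.0), 'joint_positions': array([ 1.519,  0.041,  0.084, -0.   , -1.616, -0.334]), 'qvel': array([-0.   ,  0.001,  0.002,  0.001,  0.   ,  0.   ]), 'effort': array([ 0.0000e+00, -3.6820e+01,  3.4741e+01,  6.9320e+00, -5.0000e-03,
       -0.0000e+00]), 'position': array([225.566, 555.65 , 247.252]), 'tcp_rot': array([ 3.082, -0.602, -0.   ]), 'wrist_force': array([ 0.094,  0.256, -0.437]), 'torque': array([0.01 , 0.058, 0.012]), 'grasp_force': np.float64(0.0), 'width': np.float64(1.0)}
scene 54.051599977083015 279.6142936725523 212.07618101238816 [[0.21, 0.627, -0.751, 1302.181], [0.978, -0.129, 0.166, -189.384], [0.007, -0.769, -0.64, 647.411], [0.0, 0.0, 0.0, 1.0]]
top 56.8562480055435 279.7788585368291 209.96221907228855 [[0.006, -0.995, 0.096, 551.681], [-1.0, -0.005, 0.01, -55.446], [-0.009, -0.096, -0.995, 910.737], [0.0, 0.0, 0.0, 1.0]]
```

View pics/scene0.png

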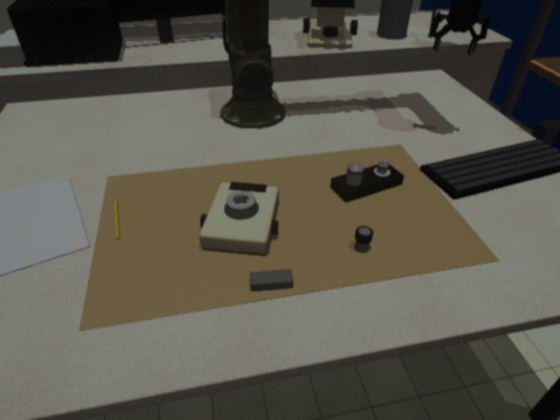

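View pics/top0.png

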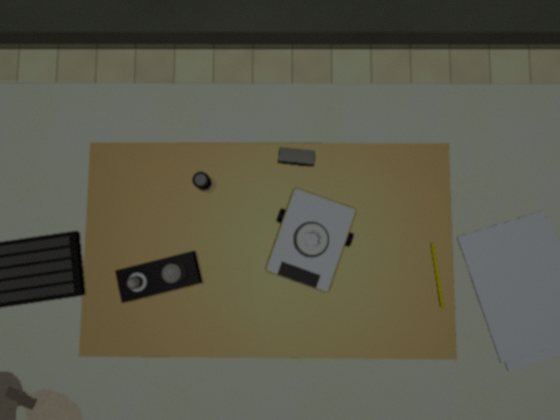

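The scene view shows the foot with its ring at about (241,203). The rack is at (367,180), with the larger objective at (355,173) and the slim one at (383,170). In the top view the ring is at (312,239), the larger objective at (171,273) and the slim one at (136,282). Next I'll take finer measurements.

```bash
cat > h.py <<'E'
import cv2,numpy as np
def ray(c,u,v):
    f=c["color"].shape[0]/2/np.tan(np.radians(c["vertical_fov"]/2)); T=np.array(c["world_from_camera"])
    d=T[:3,:3]@np.array([(u-c["cx"])/f,(v-c["cy"])/f,1]); return T[:3,3],d/np.linalg.norm(d)
def onz(c,u,v,z):
    o,d=ray(c,u,v); return o+d*(z-o[2])/d[2]
def proj(c,p):
    f=c["color"].shape[0]/2/np.tan(np.radians(c["vertical_fov"]/2)); T=np.array(c["world_from_camera"])
    q=T[:3,:3].T@(np.array(p)-T[:3,3]); return np.array([c["cx"]+f*q[0]/q[2],c["cy"]+f*q[1]/q[2]])
def crop(c,u0,v0,w,h,k):
    im=c["color"][v0:v0+h,u0:u0+w,::-1]; im=(255*(im/255.)**.5).astype(np.uint8)
    return cv2.resize(im,None,fx=k,fy=k,interpolation=cv2.INTER_CUBIC)
E
python3 - <<'E'
from station import *
from h import *
t=capture("top"); s=capture("scene")
a=crop(t,110,240,100,70,4); b=crop(t,255,180,110,118,4)[:472]
d=crop(s,325,150,90,55,4); e=crop(s,195,170,95,85,4)
C=np.zeros((600,800,3),np.uint8)
C[:280,:400]=a; C[:300,400:]=cv2.resize(b,(400,429))[60:360]; C[300:520,:360]=d; C[300:600,400:780]=e[:300]
cv2.imwrite("pics/m1.png",C)
for n,c in(("top",t),("scene",s)):
    g=c["color"].max(2); 
    m=((g<22)*255).astype(np.uint8)
    for k in cv2.findContours(m,cv2.RETR_EXTERNAL,cv2.CHAIN_APPROX_NONE)[0]:
        if 300<cv2.contourArea(k)<5000: print(n,"dark",cv2.minAreaRect(k))
E
```

```text
top dark ((158.3128204345703, 276.2710266113281), (29.895183563232422, 80.6541748046875), 75.5999755859375)
top dark ((38.820003509521484, 268.7400207519531), (62.225399017333984, 87.11555480957031), 81.8698959350586)
scene dark ((552.0623779296875, 404.87158203125), (24.710636138916016, 47.8131217956543), 41.82017135620117)
scene dark ((367.0000305175781, 181.50001525878906), (23.717084884643555, 69.88633728027344), 71.56504821777344)
scene dark ((490.10467529296875, 181.13258361816406), (31.258403778076172, 138.02584838867188), 89.57559967041016)
scene dark ((545.5, 132.5), (23.0, 27.0), 90.0)
scene dark ((252.86041259765625, 82.45431518554688), (36.12225341796875, 37.68968963623047), 4.085616588592529)
scene dark ((526.22412109375, 55.18964767456055), (12.812978744506836, 123.85879516601562), 21.801406860351562)
scene dark ((459.7171936035156, 24.708147048950195), (57.00698471069336, 54.17919921875), 6.911227226257324)
```

View pics/m1.png

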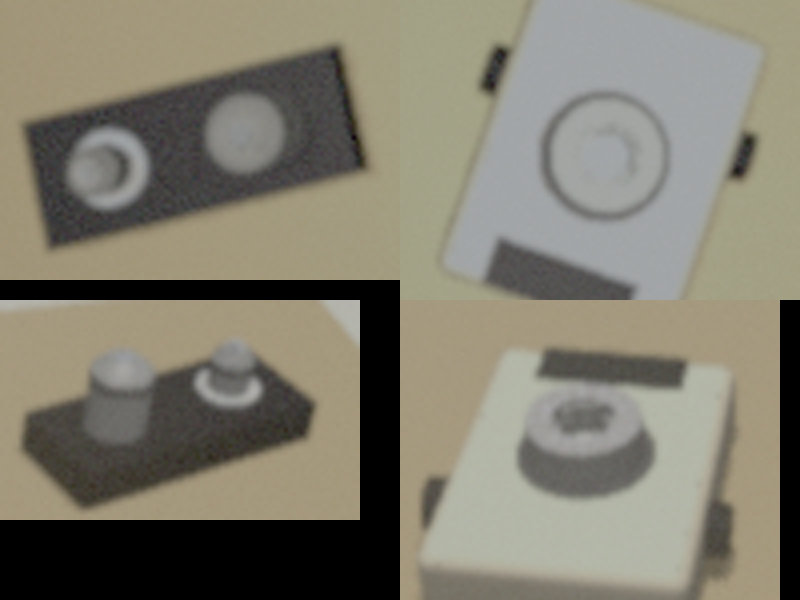

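The crops show the larger objective's top at about top pixel (171.0,273.0). The ring is at top (311.4,239.1) and scene (241,200). I'll convert these and cross-check the heights.

```bash
python3 - <<'E'
from station import *
from h import *
t=capture("top"); s=capture("scene")
P=lambda *a:print(*[np.round(x,1) if not isinstance(x,str) else x for x in a])
P("obj top z73",onz(t,171,273,73.2),"scale",onz(t,181,273,73.2)-onz(t,161,273,73.2))
P("ring top z74",onz(t,311.4,239.1,74),"scene z74",onz(s,241,200,74))
g=cv2.GaussianBlur(cv2.resize(t["color"].max(2),None,fx=4,fy=4,interpolation=cv2.INTER_CUBIC),(0,0),2)
for nm,(u,v),r in(("obj",(171,273),(32,48)),("ring",(311.4,239.1),(52,76)),("slim",(137,282),(32,48))):
    x,y=int(u*4)-100,int(v*4)-100
    c=cv2.HoughCircles(g[y:y+200,x:x+200],cv2.HOUGH_GRADIENT_ALT if 0 else cv2.HOUGH_GRADIENT,1,30,param1=40,param2=12,minRadius=r[0],maxRadius=r[1])
    if c is not None:
        for q in c[0][:2]:
            uu,vv=(q[0]+x+.5)/4-.5,(q[1]+y+.5)/4-.5; P(nm,np.array([uu,vv,q[2]/4]),onz(t,uu,vv,74 if nm!="slim" else 34))
# rack corners at z30 (top face) and foot corners at z48
m=((t["color"].max(2)<22)*255).astype(np.uint8)
for k in cv2.findContours(m,cv2.RETR_EXTERNAL,cv2.CHAIN_APPROX_NONE)[0]:
    if 1500<cv2.contourArea(k)<3000:
        b=cv2.boxPoints(cv2.minAreaRect(k)); P("rack",*[onz(t,*p,30)[:2] for p in b])
P("slim top z65",onz(t,110+96/4,240+168/4,65.2), "eyep",onz(t,202,180,50),"ring scene test proj", proj(t,onz(s,241,200,74)))
for z in(60,74,88): P(z,onz(s,355.5,150+75/4,z))
E
```

```text
obj top z73 [495.7 185.1  73.2] scale [  0.3 -42.9   0. ]
ring top z74 [ 569.9 -115.4   74. ] scene z74 [ 570.2 -117.    74. ]
obj [170.5 272.5   9.9] [496.8 186.   74. ]
ring [311.2 238.8  15.3] [ 570.6 -115.1   74. ]
slim [137.  282.   10.2] [472.6 272.   34. ]
rack [495.1 322.8] [540.  147.4] [475.  129.2] [430.6 303.3]
slim top z65 [475.4 266.8  65.2] eyep [701.6 128.7  50. ] ring scene test proj [312.2 238.9]
60 [482.7 189.6  60. ]
74 [502.3 180.6  74. ]
88 [521.8 171.5  88. ]
```

Emit:
{"api": "jog_arm", "payload": {
  "deltas": [
    {"claw": 0,"linear": [3.25,2.0,0],"twist": [0,0,0]},
    {"claw": 0,"linear": [3.25,2.0,0],"twist": [0,0,0]},
    {"claw": 0,"linear": [3.25,2.0,0],"twist": [0,0,0]},
    {"claw": 0,"linear": [3.25,2.0,0],"twist": [0,0,0]},
    {"claw": 0,"linear": [3.25,2.0,0],"twist": [0,0,0]},
    {"claw": 0,"linear": [3.25,2.0,0],"twist": [0,0,0]},
    {"claw": 0,"linear": [3.25,2.0,0],"twist": [0,0,0]},
    {"claw": 0,"linear": [3.25,2.0,0],"twist": [0,0,0]},
    {"claw": 0,"linear": [3.25,2.0,0],"twist": [0,0,0]},
    {"claw": 0,"linear": [3.25,2.0,0],"twist": [0,0,0]}
  ],
  "newtons": 40
}}

```text
time: 1.13
position: [452.3, 246.6, 248.6]
tcp_rot: [-3.083, 0.602, -0.001]
wrist_force: [1.5, -0.1, 0.1]
width: 1.0
grasp_force: 0.0
```

Emit:
{"api": "jog_arm", "payload": {
  "deltas": [
    {"claw": 0,"linear": [3.25,2.1,0],"twist": [0,0,0]},
    {"claw": 0,"linear": [3.25,2.1,0],"twist": [0,0,0]},
    {"claw": 0,"linear": [0,0,1.2],"twist": [0,0,0.117]},
    {"claw": 0,"linear": [0,0,1.2],"twist": [0,0,0.117]},
    {"claw": 0,"linear": [0,0,1.2],"twist": [0,0,0.117]},
    {"claw": 0,"linear": [0,0,1.2],"twist": [0,0,0.117]},
    {"claw": 0,"linear": [0,0,1.2],"twist": [0,0,0.117]},
    {"claw": 0,"linear": [0,0,1.2],"twist": [0,0,0.117]},
    {"claw": 0,"linear": [0,0,1.2],"twist": [0,0,0.117]},
    {"claw": 0,"linear": [0,0,1.2],"twist": [0,0,0.117]}
  ]
}}

```text
time: 1.97
position: [496.0, 184.9, 151.7]
tcp_rot: [2.474, -1.936, 0.0]
wrist_force: [0.1, 0.5, -0.3]
width: 0.999
grasp_force: 0.0
```

```bash
cat >> h.py <<'E'
def st():
    from station import observe
    from scipy.spatial.transform import Rotation as R
    s=observe(); M=R.from_rotvec(s["tcp_rot"]).as_matrix()
    print("t %.2f"%s["time"],"pos",np.round(s["position"],1),"yang %.3f"%np.arctan2(M[1,1],M[0,1]),"tilt",np.round(M[:2,2],4),"j",np.round(s["joint_positions"],3),"F",np.round(s["wrist_force"],1),"T",np.round(s["torque"],2),"w %.3f g %.1f"%(s["width"],s["grasp_force"]))
    return s,M
def togo(x,y):
    s,M=st(); d=np.array([x,y])-s["position"][:2]; print("to go tool cm",np.round(M[:2,:2].T@d/10,2))
E
python3 -c "
from h import *
togo(496.2,183.5)"
```

```text
t 1.97 pos [496.  184.9 151.7] yang -2.898 tilt [-0. -0.] j [ 0.737 -0.14  -0.264  0.    -1.446 -0.494] F [ 0.1  0.5 -0.3] T [ 0.02 -0.02  0.02] w 0.999 g 0.0
to go tool cm [0.14 0.01]
```

Emit:
{"api": "jog_arm", "payload": {
  "deltas": [
    {"claw": 0,"linear": [0.07,0,1.2],"twist": [0,0,0]},
    {"claw": 0,"linear": [0,0,1.2],"twist": [0,0,0]},
    {"claw": 0,"linear": [0,0,1.2],"twist": [0,0,0]},
    {"claw": 0,"linear": [0,0,1.2],"twist": [0,0,0]},
    {"claw": 0,"linear": [0,0,1.2],"twist": [0,0,0]},
    {"claw": 0,"linear": [0,0,1.2],"twist": [0,0,0]},
    {"claw": 0,"linear": [0,0,1.2],"twist": [0,0,0]},
    {"claw": 0,"linear": [0,0,1.1],"twist": [0,0,0]},
    {"claw": 0.2,"linear": [0,0,0],"twist": [0,0,0]},
    {"claw": 0.4,"linear": [0,0,0],"twist": [0,0,0]}
  ]
}}

```text
time: 2.8
position: [496.0, 183.9, 56.6]
tcp_rot: [2.479, -1.927, -0.0]
wrist_force: [-0.3, 0.4, 0.1]
width: 0.747
grasp_force: 0.0
```

Emit:
{"api": "jog_arm", "payload": {
  "deltas": [
    {"claw": 0.6,"linear": [0,0,0],"twist": [0,0,0]},
    {"claw": 0.8,"linear": [0,0,0],"twist": [0,0,0]},
    {"claw": 1,"linear": [0,0,0],"twist": [0,0,0]},
    {"claw": 1,"linear": [0,0,0],"twist": [0,0,0]},
    {"claw": 1,"linear": [0,0,0],"twist": [0,0,0]},
    {"claw": 1,"linear": [0,0,0],"twist": [0,0,0]},
    {"claw": 1,"linear": [0,0,0],"twist": [0,0,0]},
    {"claw": 1,"linear": [0,0,0],"twist": [0,0,0]},
    {"claw": 1,"linear": [0,0,0],"twist": [0,0,0]},
    {"claw": 1,"linear": [0,0,0],"twist": [0,0,0]}
  ],
  "newtons": 40
}}

```text
time: 3.63
position: [496.3, 184.3, 58.4]
tcp_rot: [-2.48, 1.928, -0.001]
wrist_force: [-3.8, -1.5, 6.4]
width: 0.469
grasp_force: 40.4
```

```bash
python3 -c "
from h import *
st()"
```

```text
t 3.63 pos [496.3 184.3  58.4] yang -2.892 tilt [0.0006 0.0001] j [ 0.736 -0.088 -0.39   0.    -1.268 -0.487] F [-3.8 -1.5  6.4] T [-0.38  1.61 -0.01] w 0.469 g 40.4
```

Emit:
{"api": "jog_arm", "payload": {
  "deltas": [
    {"claw": 1,"linear": [0,0,-0.5],"twist": [0,0,0]},
    {"claw": 1,"linear": [0,0,-1.0],"twist": [0,0,0]},
    {"claw": 1,"linear": [0,0,-1.5],"twist": [0,0,0]},
    {"claw": 1,"linear": [0,0,-1.5],"twist": [0,0,0]},
    {"claw": 1,"linear": [0,0,-1.5],"twist": [0,0,0]},
    {"claw": 1,"linear": [0,0,-1.5],"twist": [0,0,0]},
    {"claw": 1,"linear": [0,0,-1.5],"twist": [0,0,0]},
    {"claw": 1,"linear": [0,0,-1.5],"twist": [0,0,0]},
    {"claw": 1,"linear": [0,0,-1.0],"twist": [0,0,0]},
    {"claw": 1,"linear": [0,0,0],"twist": [0,0,0]}
  ]
}}

```text
time: 4.47
position: [497.3, 184.7, 175.4]
tcp_rot: [-2.477, 1.926, -0.003]
wrist_force: [-0.8, 0.3, -1.5]
width: 0.467
grasp_force: 40.6
```

```bash
python3 -c "
from h import *
togo(570.3,-115.8)"
```

```text
t 4.47 pos [497.3 184.7 175.4] yang -2.893 tilt [0.0041 0.0023] j [ 7.360e-01 -1.470e-01 -2.280e-01  1.000e-03 -1.485e+00 -4.870e-01] F [-0.8  0.3 -1.5] T [ 0.05 -0.03  0.01] w 0.467 g 40.6
to go tool cm [30.92  0.33]
```

Emit:
{"api": "jog_arm", "payload": {
  "deltas": [
    {"claw": 1,"linear": [1.5,0,0],"twist": [0,0,0]},
    {"claw": 1,"linear": [3.0,0,0],"twist": [0,0,0]},
    {"claw": 1,"linear": [3.5,0.05,0],"twist": [0,0,0]},
    {"claw": 1,"linear": [3.5,0.05,0],"twist": [0,0,0]},
    {"claw": 1,"linear": [3.5,0.05,0],"twist": [0,0,0]},
    {"claw": 1,"linear": [3.5,0.05,0],"twist": [0,0,0]},
    {"claw": 1,"linear": [3.5,0.05,0],"twist": [0,0,0]},
    {"claw": 1,"linear": [3.5,0.05,0],"twist": [0,0,0]},
    {"claw": 1,"linear": [3.5,0,0],"twist": [0,0,0]},
    {"claw": 1,"linear": [1.9,0,0],"twist": [0,0,0]}
  ]
}}

```text
time: 5.3
position: [569.3, -119.1, 171.1]
tcp_rot: [2.477, -1.93, -0.001]
wrist_force: [0.1, 0.7, -2.4]
width: 0.471
grasp_force: 40.7
```

Emit:
{"api": "jog_arm", "payload": {
  "deltas": [
    {"claw": 1,"linear": [0,0,0.5],"twist": [0,0,0]},
    {"claw": 1,"linear": [0,0,0.5],"twist": [0,0,0]},
    {"claw": 1,"linear": [0,0,0.5],"twist": [0,0,0]},
    {"claw": 1,"linear": [0,0,0.5],"twist": [0,0,0]},
    {"claw": 1,"linear": [0,0,0.5],"twist": [0,0,0]},
    {"claw": 1,"linear": [0,0,0.5],"twist": [0,0,0]},
    {"claw": 1,"linear": [0,0,0],"twist": [0,0,0]},
    {"claw": 1,"linear": [0,0,0],"twist": [0,0,0]},
    {"claw": 1,"linear": [0,0,0],"twist": [0,0,0]},
    {"claw": 1,"linear": [0,0,0],"twist": [0,0,0]}
  ]
}}

```text
time: 6.13
position: [569.7, -115.9, 142.8]
tcp_rot: [-2.48, 1.928, -0.001]
wrist_force: [0.7, -0.1, -2.0]
width: 0.466
grasp_force: 40.7
```

```bash
python3 -c "
from h import *
from station import *
togo(570.3,-115.8)
t=capture('top'); s=capture('scene')
C=np.hstack([crop(t,270,195,80,90,5),crop(s,200,150,80,90,5)])
cv2.imwrite('pics/m2.png',C)"
```

```text
t 6.13 pos [ 569.7 -115.9  142.8] yang -2.892 tilt [ 0.0008 -0.0001] j [ 0.144  0.004 -0.144  0.    -1.422  0.105] F [ 0.7 -0.1 -2. ] T [-0.04  0.01  0.03] w 0.466 g 40.7
to go tool cm [ 0.01 -0.06]
```

View pics/m2.png

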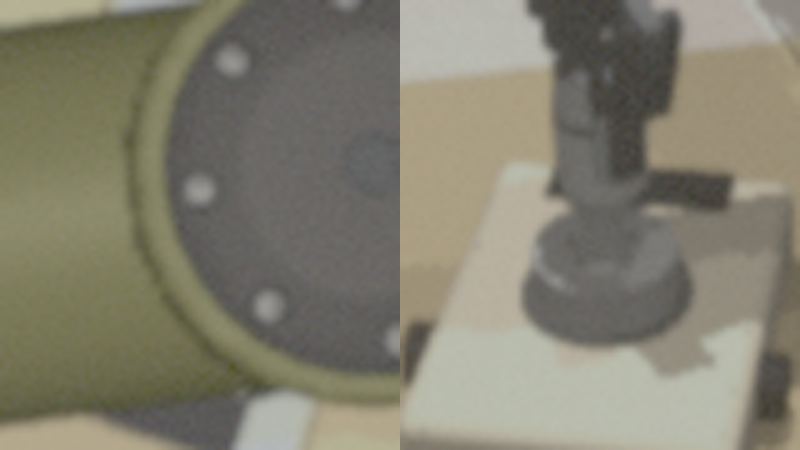

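The scene crop shows the objective above the ring. Its foot centre is at crop column 607 and the ring centre at 606.5, so they line up. I'll lower it to just above the collar.

Emit:
{"api": "jog_arm", "payload": {
  "deltas": [
    {"claw": 1,"linear": [0,-0.05,0.5],"twist": [0,0,0]},
    {"claw": 1,"linear": [0,0,0.5],"twist": [0,0,0]},
    {"claw": 1,"linear": [0,0,0.5],"twist": [0,0,0]},
    {"claw": 1,"linear": [0,0,0.5],"twist": [0,0,0]},
    {"claw": 1,"linear": [0,0,0.2],"twist": [0,0,0]},
    {"claw": 1,"linear": [0,0,0.1],"twist": [0,0,0]},
    {"claw": 1,"linear": [0,0,0],"twist": [0,0,0]},
    {"claw": 1,"linear": [0,0,0],"twist": [0,0,0]},
    {"claw": 1,"linear": [0,0,0],"twist": [0,0,0]},
    {"claw": 1,"linear": [0,0,0],"twist": [0,0,0]}
  ]
}}

```text
time: 7.07
position: [570.1, -115.8, 119.7]
tcp_rot: [-2.48, 1.928, -0.001]
wrist_force: [0.3, -0.5, -2.3]
width: 0.471
grasp_force: 40.6
```

```bash
python3 -c "
from h import *
togo(570.3,-115.8)
for i in range(4):
  from station import capture
  capture('scene'); st()"
```

```text
t 7.07 pos [ 570.1 -115.8  119.7] yang -2.893 tilt [ 0.0006 -0.0001] j [ 0.144  0.015 -0.176  0.    -1.38   0.105] F [ 0.3 -0.5 -2.3] T [-0.04  0.    0.03] w 0.471 g 40.6
to go tool cm [-0.   -0.02]
t 7.12 pos [ 570.1 -115.9  119.7] yang -2.893 tilt [ 0.0006 -0.0001] j [ 0.144  0.015 -0.176  0.    -1.38   0.105] F [ 0.2 -0.1 -1.7] T [-0.07  0.09 -0.01] w 0.464 g 40.6
t 7.17 pos [ 570.1 -115.8  119.6] yang -2.893 tilt [ 0.0005 -0.0001] j [ 0.144  0.015 -0.176  0.    -1.38   0.105] F [ 0.2 -0.2 -0.9] T [-0.05  0.04 -0.01] w 0.466 g 40.6
t 7.22 pos [ 570.  -115.9  119.6] yang -2.893 tilt [ 0.0004 -0.0001] j [ 0.144  0.015 -0.176  0.    -1.38   0.105] F [-0.3  0.4 -2.3] T [-0.07  0.06  0.02] w 0.470 g 40.6
t 7.27 pos [ 570.  -115.9  119.5] yang -2.893 tilt [ 0.0004 -0.0001] j [ 0.144  0.015 -0.176  0.    -1.38   0.105] F [ 0.3  0.6 -0.9] T [ 0.03  0.1  -0.  ] w 0.463 g 40.6
```

Emit:
{"api": "jog_arm", "payload": {
  "deltas": [
    {"claw": 1,"linear": [0,0,0.05],"twist": [0,0,0]},
    {"claw": 1,"linear": [0,0,0.05],"twist": [0,0,0]},
    {"claw": 1,"linear": [0,0,0.05],"twist": [0,0,0]},
    {"claw": 1,"linear": [0,0,0.05],"twist": [0,0,0]},
    {"claw": 1,"linear": [0,0,0.05],"twist": [0,0,0]},
    {"claw": 1,"linear": [0,0,0.05],"twist": [0,0,0]},
    {"claw": 1,"linear": [0,0,0],"twist": [0,0,0]},
    {"claw": 1,"linear": [0,0,0],"twist": [0,0,0]},
    {"claw": 1,"linear": [0,0,0],"twist": [0,0,0]},
    {"claw": 1,"linear": [0,0,0],"twist": [0,0,0]}
  ]
}}

```text
time: 8.1
position: [569.7, -116.0, 116.3]
tcp_rot: [2.48, -1.928, -0.0]
wrist_force: [-2.8, -0.8, -0.6]
width: 0.467
grasp_force: 40.6
```

```bash
python3 -c "
from h import *
st()"
```

```text
t 8.10 pos [ 569.7 -116.   116.3] yang -2.893 tilt [-0.0006 -0.0003] j [ 0.144  0.016 -0.18   0.    -1.375  0.105] F [-2.8 -0.8 -0.6] T [-0.4   1.03 -0.01] w 0.467 g 40.6
```

Emit:
{"api": "jog_arm", "payload": {
  "deltas": [
    {"claw": 1,"linear": [0,0.06,0],"twist": [0,0,0]},
    {"claw": 1,"linear": [0,0,0.05],"twist": [0,0,0]},
    {"claw": 1,"linear": [0,0,0.05],"twist": [0,0,0]},
    {"claw": 1,"linear": [0,0,0.05],"twist": [0,0,0]},
    {"claw": 1,"linear": [0,0,0.05],"twist": [0,0,0]},
    {"claw": 1,"linear": [0,0,0],"twist": [0,0,0]},
    {"claw": 1,"linear": [0,0,0],"twist": [0,0,0]},
    {"claw": 1,"linear": [0,0,0],"twist": [0,0,0]},
    {"claw": 1,"linear": [0,0,0],"twist": [0,0,0]},
    {"claw": 1,"linear": [0,0,0],"twist": [0,0,0]}
  ]
}}

```text
time: 8.93
position: [569.7, -116.2, 115.9]
tcp_rot: [-2.48, 1.928, -0.003]
wrist_force: [-4.0, 0.5, 6.6]
width: 0.464
grasp_force: 41.4
```

```bash
python3 -c "
from h import *
st()"
```

```text
t 8.93 pos [ 569.7 -116.2  115.9] yang -2.892 tilt [ 0.0015 -0.0007] j [ 1.440e-01  1.500e-02 -1.830e-01  1.000e-03 -1.372e+00  1.050e-01] F [-4.   0.5  6.6] T [0.01 1.65 0.05] w 0.464 g 41.4
```

Emit:
{"api": "jog_arm", "payload": {
  "deltas": [
    {"claw": 1,"linear": [0,0,0],"twist": [0,0,0]},
    {"claw": 1,"linear": [0,0,0],"twist": [0,0,0]},
    {"claw": 1,"linear": [0,0,0],"twist": [0,0,-0.04]},
    {"claw": 1,"linear": [0,0,0],"twist": [0,0,-0.04]},
    {"claw": 1,"linear": [0,0,0],"twist": [0,0,-0.04]},
    {"claw": 1,"linear": [0,0,0],"twist": [0,0,-0.04]},
    {"claw": 1,"linear": [0,0,0],"twist": [0,0,-0.04]},
    {"claw": 1,"linear": [0,0,0],"twist": [0,0,-0.04]},
    {"claw": 1,"linear": [0,0,0],"twist": [0,0,0]},
    {"claw": 1,"linear": [0,0,0],"twist": [0,0,0]}
  ],
  "newtons": 25
}}

```text
time: 9.77
position: [569.3, -116.3, 114.2]
tcp_rot: [2.692, -1.619, 0.0]
wrist_force: [-1.4, -2.8, -0.3]
width: 0.468
grasp_force: 40.8
```

```bash
python3 -c "
from h import *
st()"
```

```text
t 9.77 pos [ 569.3 -116.3  114.2] yang -2.654 tilt [-0.0001 -0.0005] j [ 0.144  0.016 -0.184  0.    -1.37   0.344] F [-1.4 -2.8 -0.3] T [-1.08  0.48 -0.01] w 0.468 g 40.8
```

Emit:
{"api": "jog_arm", "payload": {
  "deltas": [
    {"claw": 1,"linear": [0.03,0.03,0],"twist": [0,0,0]},
    {"claw": 1,"linear": [0,0,0.05],"twist": [0,0,0]},
    {"claw": 1,"linear": [0,0,0.05],"twist": [0,0,0]},
    {"claw": 1,"linear": [0,0,0.05],"twist": [0,0,0]},
    {"claw": 1,"linear": [0,0,0.05],"twist": [0,0,0]},
    {"claw": 1,"linear": [0,0,0],"twist": [0,0,0]},
    {"claw": 1,"linear": [0,0,0],"twist": [0,0,0]},
    {"claw": 1,"linear": [0,0,0],"twist": [0,0,0]},
    {"claw": 1,"linear": [0,0,0],"twist": [0,0,0]},
    {"claw": 1,"linear": [0,0,0],"twist": [0,0,0]}
  ],
  "newtons": 25
}}

```text
time: 10.6
position: [569.3, -116.5, 112.9]
tcp_rot: [2.693, -1.618, 0.001]
wrist_force: [-4.0, -2.0, 5.7]
width: 0.468
grasp_force: 41.0
```

```bash
python3 -c "
from h import *
st()"
```

```text
t 10.60 pos [ 569.3 -116.5  112.9] yang -2.653 tilt [ 0.0005 -0.0004] j [ 0.143  0.016 -0.186  0.    -1.367  0.346] F [-4.  -2.   5.7] T [-0.54  1.38  0.06] w 0.468 g 41.0
```

Emit:
{"api": "jog_arm", "payload": {
  "deltas": [
    {"claw": 1,"linear": [0,0.03,0],"twist": [0,0,0]},
    {"claw": 1,"linear": [0,0,0],"twist": [0,0,-0.05]},
    {"claw": 1,"linear": [0,0,0],"twist": [0,0,-0.05]},
    {"claw": 1,"linear": [0,0,0],"twist": [0,0,-0.05]},
    {"claw": 1,"linear": [0,0,0],"twist": [0,0,-0.05]},
    {"claw": 1,"linear": [0,0,0],"twist": [0,0,-0.05]},
    {"claw": 1,"linear": [0,0,0],"twist": [0,0,-0.05]},
    {"claw": 1,"linear": [0,0,0],"twist": [0,0,0]},
    {"claw": 1,"linear": [0,0,0],"twist": [0,0,0]},
    {"claw": 1,"linear": [0,0,0],"twist": [0,0,0]}
  ]
}}

```text
time: 11.43
position: [569.5, -116.7, 113.0]
tcp_rot: [-2.904, 1.199, -0.003]
wrist_force: [-1.2, -3.1, 5.0]
width: 0.471
grasp_force: 41.1
```

```bash
python3 -c "
from h import *
st()"
```

```text
t 11.43 pos [ 569.5 -116.7  113. ] yang -2.354 tilt [ 0.0016 -0.0005] j [ 1.430e-01  1.600e-02 -1.870e-01  1.000e-03 -1.366e+00  6.440e-01] F [-1.2 -3.1  5. ] T [-1.1   0.13 -0.01] w 0.471 g 41.1
```

Emit:
{"api": "jog_arm", "payload": {
  "deltas": [
    {"claw": 1,"linear": [0.015,0.015,0],"twist": [0,0,0]},
    {"claw": 1,"linear": [0,0,0],"twist": [0,0,-0.05]},
    {"claw": 1,"linear": [0,0,0],"twist": [0,0,-0.05]},
    {"claw": 1,"linear": [0,0,0],"twist": [0,0,-0.05]},
    {"claw": 1,"linear": [0,0,0],"twist": [0,0,-0.05]},
    {"claw": 1,"linear": [0,0,0],"twist": [0,0,-0.05]},
    {"claw": 1,"linear": [0,0,0],"twist": [0,0,-0.05]},
    {"claw": 1,"linear": [0,0,0],"twist": [0,0,0]},
    {"claw": 1,"linear": [0,0,0],"twist": [0,0,0]},
    {"claw": 1,"linear": [0,0,0],"twist": [0,0,0]}
  ]
}}

```text
time: 12.27
position: [569.4, -116.7, 113.0]
tcp_rot: [-3.05, 0.75, -0.002]
wrist_force: [-0.3, -3.1, 5.6]
width: 0.47
grasp_force: 41.2
```

```bash
python3 -c "
from h import *
st()"
```

```text
t 12.27 pos [ 569.4 -116.7  113. ] yang -2.053 tilt [ 0.0015 -0.0002] j [ 0.143  0.016 -0.187  0.    -1.367  0.945] F [-0.3 -3.1  5.6] T [-0.83  0.25 -0.04] w 0.470 g 41.2
```

Emit:
{"api": "jog_arm", "payload": {
  "deltas": [
    {"claw": 1,"linear": [0.015,0.03,0],"twist": [0,0,0]},
    {"claw": 1,"linear": [0,0,0],"twist": [0,0,-0.05]},
    {"claw": 1,"linear": [0,0,0],"twist": [0,0,-0.05]},
    {"claw": 1,"linear": [0,0,0],"twist": [0,0,-0.05]},
    {"claw": 1,"linear": [0,0,0],"twist": [0,0,-0.05]},
    {"claw": 1,"linear": [0,0,0],"twist": [0,0,-0.05]},
    {"claw": 1,"linear": [0,0,0],"twist": [0,0,-0.05]},
    {"claw": 1,"linear": [0,0,0],"twist": [0,0,0]},
    {"claw": 1,"linear": [0,0,0],"twist": [0,0,0]},
    {"claw": 1,"linear": [0,0,0],"twist": [0,0,0]}
  ]
}}

```text
time: 13.1
position: [569.4, -116.8, 113.0]
tcp_rot: [-3.128, 0.286, -0.002]
wrist_force: [-1.0, -1.6, 6.7]
width: 0.468
grasp_force: 41.3
```

```bash
python3 -c "
from h import *
st()"
```

```text
t 13.10 pos [ 569.4 -116.8  113. ] yang -1.753 tilt [0.0014 0.0002] j [ 0.143  0.016 -0.186  0.    -1.367  1.246] F [-1.  -1.6  6.7] T [-0.49  0.33  0.05] w 0.468 g 41.3
```

Emit:
{"api": "jog_arm", "payload": {
  "deltas": [
    {"claw": 1,"linear": [0,0.01,0],"twist": [0,0,0]},
    {"claw": 1,"linear": [0,0,0],"twist": [0,0,-0.05]},
    {"claw": 1,"linear": [0,0,0],"twist": [0,0,-0.05]},
    {"claw": 1,"linear": [0,0,0],"twist": [0,0,-0.05]},
    {"claw": 1,"linear": [0,0,0],"twist": [0,0,-0.05]},
    {"claw": 1,"linear": [0,0,0],"twist": [0,0,-0.05]},
    {"claw": 1,"linear": [0,0,0],"twist": [0,0,-0.05]},
    {"claw": 1,"linear": [0,0,0],"twist": [0,0,0]},
    {"claw": 1,"linear": [0,0,0],"twist": [0,0,0]},
    {"claw": 1,"linear": [0,0,0],"twist": [0,0,0]}
  ]
}}

```text
time: 13.93
position: [569.2, -116.9, 112.4]
tcp_rot: [-3.136, -0.183, -0.001]
wrist_force: [-0.2, -0.8, 4.6]
width: 0.468
grasp_force: 41.1
```

```bash
python3 -c "
from h import *
st()"
```

```text
t 13.93 pos [ 569.2 -116.9  112.4] yang -1.454 tilt [0.0008 0.0004] j [ 0.142  0.017 -0.187 -0.    -1.366  1.545] F [-0.2 -0.8  4.6] T [-0.16 -0.13  0.03] w 0.468 g 41.1
```

Emit:
{"api": "jog_arm", "payload": {
  "deltas": [
    {"claw": 1,"linear": [0,0,0.05],"twist": [0,0,0]},
    {"claw": 1,"linear": [0,0,0.05],"twist": [0,0,0]},
    {"claw": 1,"linear": [0,0,0],"twist": [0,0,0]},
    {"claw": 1,"linear": [0,0,0],"twist": [0,0,-0.02]},
    {"claw": 1,"linear": [0,0,0],"twist": [0,0,-0.02]},
    {"claw": 1,"linear": [0,0,0],"twist": [0,0,-0.02]},
    {"claw": 1,"linear": [0,0,0],"twist": [0,0,0]},
    {"claw": 1,"linear": [0,0,0],"twist": [0,0,0]},
    {"claw": 1,"linear": [0,0,0],"twist": [0,0,0]},
    {"claw": 1,"linear": [0,0,0],"twist": [0,0,0]}
  ]
}}

```text
time: 14.77
position: [568.4, -116.9, 110.1]
tcp_rot: [-3.129, -0.279, 0.003]
wrist_force: [0.8, -0.2, -2.8]
width: 0.469
grasp_force: 40.5
```

```bash
python3 -c "
from h import *
st()"
```

```text
t 14.77 pos [ 568.4 -116.9  110.1] yang -1.393 tilt [-0.0019  0.0005] j [ 1.420e-01  1.800e-02 -1.900e-01 -1.000e-03 -1.365e+00  1.606e+00] F [ 0.8 -0.2 -2.8] T [-0.13 -0.18  0.01] w 0.469 g 40.5
```

Emit:
{"api": "jog_arm", "payload": {
  "deltas": [
    {"claw": 1,"linear": [0,0,0.05],"twist": [0,0,0]},
    {"claw": 1,"linear": [0,0,0.05],"twist": [0,0,0]},
    {"claw": 1,"linear": [0,0,0.05],"twist": [0,0,0]},
    {"claw": 1,"linear": [0,0,0.05],"twist": [0,0,0]},
    {"claw": 1,"linear": [0,0,0.05],"twist": [0,0,0]},
    {"claw": 1,"linear": [0,0,0.05],"twist": [0,0,0]},
    {"claw": 1,"linear": [0,0,0.05],"twist": [0,0,0]},
    {"claw": 1,"linear": [0,0,0.05],"twist": [0,0,0]},
    {"claw": 1,"linear": [0,0,0],"twist": [0,0,0]},
    {"claw": 1,"linear": [0,0,0],"twist": [0,0,0]}
  ]
}}

```text
time: 15.6
position: [569.0, -117.2, 107.3]
tcp_rot: [3.129, 0.28, 0.0]
wrist_force: [-0.4, 0.5, -2.3]
width: 0.471
grasp_force: 40.5
```

```bash
python3 -c "
from h import *
st()"
```

```text
t 15.60 pos [ 569.  -117.2  107.3] yang -1.393 tilt [ 0.0001 -0.0001] j [ 0.142  0.019 -0.194  0.    -1.358  1.607] F [-0.4  0.5 -2.3] T [-0.02 -0.01 -0.05] w 0.471 g 40.5
```

Emit:
{"api": "jog_arm", "payload": {
  "deltas": [
    {"claw": 1,"linear": [0,0,0.05],"twist": [0,0,0]},
    {"claw": 1,"linear": [0,0,0.05],"twist": [0,0,0]},
    {"claw": 1,"linear": [0,0,0],"twist": [0,0,0]},
    {"claw": 1,"linear": [0,0,0],"twist": [0,0,0]},
    {"claw": 1,"linear": [0,0,0],"twist": [0,0,0]},
    {"claw": 1,"linear": [0,0,0],"twist": [0,0,0]},
    {"claw": 1,"linear": [0,0,0],"twist": [0,0,0]},
    {"claw": 1,"linear": [0,0,0],"twist": [0,0,0]},
    {"claw": 1,"linear": [0,0,0],"twist": [0,0,0]},
    {"claw": 1,"linear": [0,0,0],"twist": [0,0,0]}
  ]
}}

```text
time: 16.43
position: [569.0, -117.2, 106.6]
tcp_rot: [3.129, 0.28, 0.001]
wrist_force: [-0.0, -0.1, 1.5]
width: 0.467
grasp_force: 40.6
```

```bash
python3 -c "
from h import *
st()"
```

```text
t 16.43 pos [ 569.  -117.2  106.6] yang -1.393 tilt [ 0.0004 -0.0002] j [ 0.142  0.02  -0.195  0.    -1.356  1.607] F [-0.  -0.1  1.5] T [0.14 0.18 0.  ] w 0.467 g 40.6
```

Emit:
{"api": "jog_arm", "payload": {
  "deltas": [
    {"claw": 1,"linear": [0,0,0.0],"twist": [0,0,0.05]},
    {"claw": 1,"linear": [0,0,0.015],"twist": [0,0,0.05]},
    {"claw": 1,"linear": [0,0,0.015],"twist": [0,0,0.05]},
    {"claw": 1,"linear": [0,0,0.015],"twist": [0,0,0.05]},
    {"claw": 1,"linear": [0,0,0.015],"twist": [0,0,0.05]},
    {"claw": 1,"linear": [0,0,0.015],"twist": [0,0,0.05]},
    {"claw": 1,"linear": [0,0,0.015],"twist": [0,0,0.05]},
    {"claw": 1,"linear": [0,0,0.015],"twist": [0,0,0.05]},
    {"claw": 1,"linear": [0,0,0],"twist": [0,0,0]},
    {"claw": 1,"linear": [0,0,0],"twist": [0,0,0]}
  ]
}}

```text
time: 17.27
position: [569.4, -117.3, 105.9]
tcp_rot: [3.122, -0.345, 0.002]
wrist_force: [0.2, 0.2, 3.2]
width: 0.469
grasp_force: 40.9
```

```bash
python3 -c "
from h import *
st()"
```

```text
t 17.27 pos [ 569.4 -117.3  105.9] yang -1.791 tilt [ 0.0013 -0.0003] j [ 1.420e-01  2.000e-02 -1.960e-01  1.000e-03 -1.354e+00  1.208e+00] F [0.2 0.2 3.2] T [ 0.17 -0.08  0.03] w 0.469 g 40.9
```

Following the slope well, with only about 5 N of downward contact.

Emit:
{"api": "jog_arm", "payload": {
  "deltas": [
    {"claw": 1,"linear": [0,0,0.015],"twist": [0,0,0.05]},
    {"claw": 1,"linear": [0,0,0.015],"twist": [0,0,0.05]},
    {"claw": 1,"linear": [0,0,0.015],"twist": [0,0,0.05]},
    {"claw": 1,"linear": [0,0,0.015],"twist": [0,0,0.05]},
    {"claw": 1,"linear": [0,0,0.015],"twist": [0,0,0.05]},
    {"claw": 1,"linear": [0,0,0.015],"twist": [0,0,0.05]},
    {"claw": 1,"linear": [0,0,0.015],"twist": [0,0,0.05]},
    {"claw": 1,"linear": [0,0,0.015],"twist": [0,0,0.05]},
    {"claw": 1,"linear": [0,0,0],"twist": [0,0,0]},
    {"claw": 1,"linear": [0,0,0],"twist": [0,0,0]}
  ]
}}

```text
time: 18.1
position: [569.3, -117.3, 104.7]
tcp_rot: [-2.992, 0.957, -0.002]
wrist_force: [-0.2, 0.4, 4.4]
width: 0.465
grasp_force: 41.0
```

```bash
python3 -c "
from h import *
st()"
```

```text
t 18.10 pos [ 569.3 -117.3  104.7] yang -2.190 tilt [ 0.0012 -0.0004] j [ 1.420e-01  2.100e-02 -1.970e-01  1.000e-03 -1.351e+00  8.090e-01] F [-0.2  0.4  4.4] T [ 0.17 -0.19 -0.01] w 0.465 g 41.0
```

Emit:
{"api": "jog_arm", "payload": {
  "deltas": [
    {"claw": 1,"linear": [0,0,0.015],"twist": [0,0,0.05]},
    {"claw": 1,"linear": [0,0,0.015],"twist": [0,0,0.05]},
    {"claw": 1,"linear": [0,0,0.015],"twist": [0,0,0.05]},
    {"claw": 1,"linear": [0,0,0.015],"twist": [0,0,0.05]},
    {"claw": 1,"linear": [0,0,0.015],"twist": [0,0,0.05]},
    {"claw": 1,"linear": [0,0,0.015],"twist": [0,0,0.05]},
    {"claw": 1,"linear": [0,0,0.015],"twist": [0,0,0.05]},
    {"claw": 1,"linear": [0,0,0.015],"twist": [0,0,0.05]},
    {"claw": 1,"linear": [0,0,0],"twist": [0,0,0]},
    {"claw": 1,"linear": [0,0,0],"twist": [0,0,0]}
  ]
}}

```text
time: 18.93
position: [569.2, -117.2, 103.4]
tcp_rot: [-2.743, 1.532, -0.001]
wrist_force: [0.5, 0.5, 6.2]
width: 0.47
grasp_force: 41.1
```

```bash
python3 -c "
from h import *
st()"
```

```text
t 18.93 pos [ 569.2 -117.2  103.4] yang -2.590 tilt [ 0.0008 -0.0003] j [ 0.142  0.021 -0.199  0.    -1.35   0.41 ] F [0.5 0.5 6.2] T [ 0.22 -0.06 -0.08] w 0.470 g 41.1
```

Emit:
{"api": "jog_arm", "payload": {
  "deltas": [
    {"claw": 1,"linear": [0,0,0.01],"twist": [0,0,0.04]},
    {"claw": 1,"linear": [0,0,0.01],"twist": [0,0,0.04]},
    {"claw": 1,"linear": [0,0,0.01],"twist": [0,0,0.04]},
    {"claw": 1,"linear": [0,0,0.01],"twist": [0,0,0.04]},
    {"claw": 1,"linear": [0,0,0],"twist": [0,0,0]},
    {"claw": 1,"linear": [0,0,0],"twist": [0,0,0]},
    {"claw": 1,"linear": [0,0,0],"twist": [0,0,0]},
    {"claw": 1,"linear": [0,0,0],"twist": [0,0,0]},
    {"claw": 1,"linear": [0,0,0],"twist": [0,0,0]},
    {"claw": 1,"linear": [0,0,0],"twist": [0,0,0]}
  ]
}}

```text
time: 19.77
position: [569.0, -117.5, 103.0]
tcp_rot: [2.611, -1.746, 0.001]
wrist_force: [-0.6, 0.7, 5.8]
width: 0.469
grasp_force: 41.2
```

```bash
python3 -c "
from h import *
st()"
```

```text
t 19.77 pos [ 569.  -117.5  103. ] yang -2.749 tilt [ 0.0002 -0.0007] j [ 1.420e-01  2.200e-02 -2.000e-01  1.000e-03 -1.349e+00  2.500e-01] F [-0.6  0.7  5.8] T [0.03 0.27 0.21] w 0.469 g 41.2
```

Emit:
{"api": "jog_arm", "payload": {
  "deltas": [
    {"claw": 1,"linear": [0,0,0.01],"twist": [0,0,0.02]},
    {"claw": 1,"linear": [0,0,0],"twist": [0,0,0.02]},
    {"claw": 1,"linear": [0,0,0],"twist": [0,0,0]},
    {"claw": 1,"linear": [0,0,0],"twist": [0,0,0]},
    {"claw": 1,"linear": [0,0,0],"twist": [0,0,0]},
    {"claw": 1,"linear": [0,0,0],"twist": [0,0,0]},
    {"claw": 1,"linear": [0,0,0],"twist": [0,0,0]},
    {"claw": 1,"linear": [0,0,0],"twist": [0,0,0]},
    {"claw": 1,"linear": [0,0,0],"twist": [0,0,0]},
    {"claw": 1,"linear": [0,0,0],"twist": [0,0,0]}
  ]
}}

```text
time: 20.6
position: [569.0, -117.4, 102.9]
tcp_rot: [2.576, -1.797, 0.001]
wrist_force: [-0.3, 0.0, 5.2]
width: 0.467
grasp_force: 41.2
```

```bash
python3 -c "
from h import *
st()"
```

```text
t 20.60 pos [ 569.  -117.4  102.9] yang -2.789 tilt [ 0.0003 -0.0009] j [ 1.420e-01  2.200e-02 -2.000e-01  1.000e-03 -1.349e+00  2.110e-01] F [-0.3  0.   5.2] T [0.02 0.29 0.48] w 0.467 g 41.2
```

Emit:
{"api": "jog_arm", "payload": {
  "deltas": [
    {"claw": 1,"linear": [0,0,0],"twist": [0,0,-0.02]},
    {"claw": 1,"linear": [0,0,0],"twist": [0,0,-0.02]},
    {"claw": 1,"linear": [0,0,0],"twist": [0,0,-0.02]},
    {"claw": 1,"linear": [0,0,0],"twist": [0,0,0]},
    {"claw": 0.5,"linear": [0,0,0],"twist": [0,0,0]},
    {"claw": 0.4,"linear": [0,0,0],"twist": [0,0,0]},
    {"claw": 0.2,"linear": [0,0,0],"twist": [0,0,0]},
    {"claw": 0.1,"linear": [0,0,0],"twist": [0,0,0]},
    {"claw": 0,"linear": [0,0,0],"twist": [0,0,0]},
    {"claw": 0,"linear": [0,0,0],"twist": [0,0,0]}
  ]
}}

```text
time: 21.43
position: [568.8, -117.2, 102.1]
tcp_rot: [2.626, -1.724, -0.001]
wrist_force: [-0.4, -0.4, 0.2]
width: 1.0
grasp_force: 0.0
```

```bash
python3 -c "
from h import *
st()"
```

```text
t 21.43 pos [ 568.8 -117.2  102.1] yang -2.732 tilt [-0.0005 -0.0001] j [ 0.142  0.022 -0.201  0.    -1.349  0.267] F [-0.4 -0.4  0.2] T [ 0.   -0.    0.01] w 1.000 g 0.0
```

Released. Now I'll lift clear, move aside and check.

Emit:
{"api": "jog_arm", "payload": {
  "deltas": [
    {"claw": 0,"linear": [0,0,-0.5],"twist": [0,0,0]},
    {"claw": 0,"linear": [0,0,-1],"twist": [0,0,0]},
    {"claw": 0,"linear": [0,0,-2],"twist": [0,0,0]},
    {"claw": 0,"linear": [0,0,-2],"twist": [0,0,0]},
    {"claw": 0,"linear": [0,0,-2],"twist": [0,0,0]},
    {"claw": 0,"linear": [0,0,-2],"twist": [0,0,0]},
    {"claw": 0,"linear": [0,0,-2],"twist": [0,0,0]},
    {"claw": 0,"linear": [0,0,-2],"twist": [0,0,0]},
    {"claw": 0,"linear": [-2,0,0],"twist": [0,0,0]},
    {"claw": 0,"linear": [-3,0,0],"twist": [0,0,0]}
  ]
}}

```text
time: 22.27
position: [549.6, -72.3, 239.8]
tcp_rot: [-2.623, 1.727, -0.004]
wrist_force: [0.1, 1.6, -0.6]
width: 1.001
grasp_force: 0.0
```

Emit:
{"api": "jog_arm", "payload": {
  "deltas": [
    {"claw": 0,"linear": [-3,0,0],"twist": [0,0,0]},
    {"claw": 0,"linear": [-3,0,0],"twist": [0,0,0]},
    {"claw": 0,"linear": [-3,0,0],"twist": [0,0,0]},
    {"claw": 0,"linear": [-3,0,0],"twist": [0,0,0]},
    {"claw": 0,"linear": [-3,0,0],"twist": [0,0,0]},
    {"claw": 0,"linear": [-3,0,0],"twist": [0,0,0]},
    {"claw": 0,"linear": [-2,0,0],"twist": [0,0,0]},
    {"claw": 0,"linear": [0,0,0],"twist": [0,0,0]},
    {"claw": 0,"linear": [0,0,0],"twist": [0,0,0]},
    {"claw": 0,"linear": [0,0,0],"twist": [0,0,0]}
  ]
}}

```text
time: 23.1
position: [469.7, 112.0, 238.2]
tcp_rot: [-2.626, 1.723, -0.001]
wrist_force: [-0.4, -0.6, -0.4]
width: 1.0
grasp_force: 0.0
```

```bash
python3 -c "
from h import *
from station import *
st()
t=capture('top'); s=capture('scene')
cv2.imwrite('pics/m3.png',np.hstack([crop(t,270,195,80,90,5),crop(s,200,150,80,90,5)]))
for z in(117.5,): print([np.round(proj(c,(569,-117,117.5))) for c in (t,s)])"
```

```text
t 23.10 pos [469.7 112.  238.2] yang -2.732 tilt [0.001  0.0002] j [ 0.654 -0.278 -0.225  0.    -1.623 -0.244] F [-0.4 -0.6 -0.4] T [-0.08  0.04 -0.02] w 1.000 g 0.0
[array([314., 239.]), array([240., 184.])]
```

View pics/m3.png

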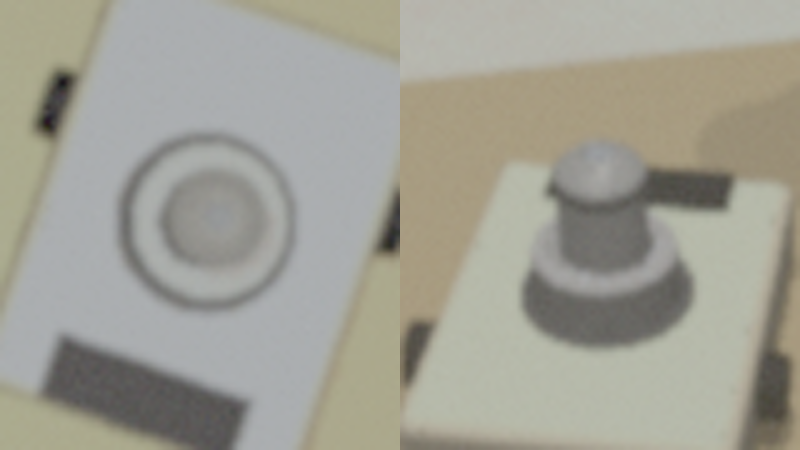

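The objective stands upright, with its barrel flush on the collar. It is centred at top crop (213,218), and at scene crop column 603 against 606 for the ring. The 3.7 mm descent from the gaps and the torque stop both fit being home.

```bash
python3 -c "
from station import *
print(hand_in())"
```

```text
the job is handed in; nothing more can be done
None
```

The larger objective is screwed down to its stop in the microscope socket and released, and the job is handed in with no verdict returned; I estimate its shoulder about 0.6 mm above the collar (limit 1.5 mm).

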